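# Put the hopper on the dry-goods doser and work its dosing lever

## Task

Set the hopper back on top of the doser so that the deck's two pegs go into the holes of its foot and it sits fully home, and let go of it. Then swing the doser's sprung lever clockwise (seen from above) until you feel it come up against its stop, rest there a moment without forcing it, and release it so that it springs back home. Where the stop is set is hidden and differs every time; leave the canister, the wooden spatula and the mug where they stand.

Things in the scene. Friction and masses are not known exactly. Their poses are not given: they have to be found in the camera images.
- doser: dosing dispenser, fixed: steel foot 150 mm across, white round housing 120 mm across, black slot band at 46 to 64 mm height, square steel deck 120 x 120 mm, top 120 mm above the table. Origin on the table on the housing's axis. The lever at 0 points along its -y; a chute and a 60 mm wide cup stand out to 155 mm on its +y side
- doser_deck (a point): centre of the deck's top face, 120 mm above the table, axes as the doser. Two upright steel pegs, 12 mm in diameter and 16 mm high (the upper 5 mm tapered to 6 mm), stand on it 38 mm either side of this point along the doser's y
- hopper: loose hopper, 0.3 to 0.55 kg, 135 mm tall: square grey foot 110 x 110 x 12 mm with two through holes of 16 mm, 38 mm either side of its axis along its y; clear funnel; black lid 108 mm across, top at 105 mm; on it a black grip bar 20 mm wide (x), 70 mm long (y), 105 to 135 mm high. Origin under the centre of its underside. Half a turn makes no difference
- hopper_grip (a point): point in the hopper's grip bar, on its axis 125 mm above its underside (bar top 10 mm above this point)
- dose_lever: sprung lever: flat steel arm at 55 mm height ending in an upright round black handle, 26 mm across, 52 to 127 mm above the table, 155 mm from the doser's axis along the lever's own -y. Origin on the table on the doser's axis, about which it swings. At home its axes agree with the doser's; yaw falls as it is swung. Spring 1 to 5 N at the handle; stop somewhere 0.4 to 1.15 rad from home
- handle_top (a point): centre of the top of the lever's handle, 127 mm above the table
- dose_collar: dark steel collar round the bottom of the housing, 132 mm across, 12 to 34 mm high; it never moves. It carries the lever's stop, which is hidden inside the housing. Origin on the table on the doser's axis
- canister: bystander: round steel storage canister, 100 mm across, 130 mm tall, black lid with a small round knob; origin under its centre
- spatula: bystander: wooden spatula lying flat, 240 mm long, about 20 mm thick; origin at its middle, handle towards its -x
- mug: bystander: white mug, 80 mm across, 90 mm tall; origin under its centre
There are look-alikes about, which are no part of the job. What is shaped like the hopper but orange or purple is not meant.

How it is judged:
On the way, in this order (a step that is already met when the one before it is completed fails the run):
1. the hopper is fully home on the pegs of the doser's deck and let go (horizontal distance between hopper and doser_deck below 0.006 m and z of hopper in the frame of doser_deck between -0.004 and 0.004 m and angle between the y axis of hopper and the y axis of doser, either way round below 0.12 rad and angle between hopper's own z axis and vertical below 0.06 rad and contact force between the fingers and hopper below 0.2 N), for 0.3 s.
2. with the hopper in place, the lever is held against its stop (horizontal distance between hopper and doser_deck below 0.006 m and z of hopper in the frame of doser_deck between -0.004 and 0.004 m and angle between the y axis of hopper and the y axis of doser, either way round below 0.12 rad and angle between hopper's own z axis and vertical below 0.06 rad and contact force between dose_lever and dose_collar above 1.5 N), for 0.1 s.
3. the lever is released and back home (horizontal distance between hopper and doser_deck below 0.006 m and z of hopper in the frame of doser_deck between -0.004 and 0.004 m and angle between the y axis of hopper and the y axis of doser, either way round below 0.12 rad and angle between hopper's own z axis and vertical below 0.06 rad and angle between the y axis of dose_lever and the y axis of doser, either way round below 0.08 rad), for 0.3 s.
At the end, for the whole second after the job is handed in: The hopper sits on the doser's deck, pegs in its holes: underside within 4 mm of the deck, centre within 6 mm, bar lined up with the pegs within 0.12 rad, upright within 0.06 rad, at rest; the lever is back home (within 0.08 rad of it) (all of step 3 and linear speed of hopper below 0.02 m/s); the robot touches nothing.
It fails at once if the lever is forced: more than 32 N between fingers and lever (contact force between the fingers and dose_lever above 32 N).
It fails at once if the hopper is tipped by more than 0.7 rad (angle between hopper's own z axis and vertical above 0.7 rad).
It fails at once if a bystander is shifted by more than 30 mm (distance of any of canister, spatula, mug from where it was at the start of the episode above 0.03 m).
It also fails if it takes over 67 s, if anything falls off the work surface, if the arm or the gripper's body presses on something with over 40 N, if the wrist force passes 120 N, or if a joint passes its speed limit or range.

## Robot

A 6-joint arm with a two-finger parallel gripper is mounted at the origin on the work surface. World frame = base frame: x ahead of the robot, y to its left, z up, the work surface at z = 0. Lengths are in m, angles in rad, forces in N, time in s.
With the tool pointing down it reaches from about 0.275 to 0.725 m from the base axis. Payload 15.9 kg.
Tool frame: the origin (TCP) lies midway between the tips of the shut fingers; the grasp point (between the pads) lies arm.pinch_z behind it (arm.pinch_z is the distance from the TCP to the grasp point, in m); y points along the fingers, z is the direction in which the jaws open and shut, and the axes are right-handed (so a half turn about y gives the same grasp; the last joint's range is limited). The gripper opens to 85 mm and grips with 20 to 120 N. Pads are 22 mm wide; open, the fingers measure 114 mm over their backs; the gripper's body (76 mm by 85 mm) begins 54 mm behind the grasp point. The pads swing forward as they close: fully open they stand 13 mm farther back than shut.
Start: joints at [1.322, 0.213, -0.034, 1.323, 0, 1.571], TCP at [0.123, 0.485, 0.231] pointing down, gripper open.
Joint ranges: [-2.98, 2.98], [-0.74, 1.72], [-1.14, 1.35], [-2.1, 2.04], [-1.57, 1.44], [-3.14, 3.14]. Speed limits (rad/s): [1.89, 1.89, 2.39, 2.57, 3.14, 3.14].

## Interface

Orientations are given as [roll, pitch, yaw] about the fixed x, y, z axes, in that order (R = Rz(yaw) Ry(pitch) Rx(roll)).
In Python, from station import arm, snapshot, camera_model, order, models gives the robot as it stands.
- The arm moves only by the shell command python3 -m creep 'ROWS' [FORCE]. ROWS is JSON, a list of rows, each an object with "grip": the finger opening in m, from 0 to 0.0854; "offset": the shift along the world's x, y, z in m, a list of three; "rotation": the turn, a rotation vector about the world's x, y, z in units of 8 degrees (1.0 is 8 degrees), a list of three. A call has 1 to 5 rows; each row is the pose to reach, as a shift and turn from the pose measured when the call began; what a row does not reach only later rows make up. A row lasts 1/8 s, in which the tool goes at most 62.5 mm and 10.7 degrees, less where a joint would pass 70% of its speed; a pose out of reach is approached as far as the arm can. A call with a gripper value outside its range is refused whole. The fingers move at their own pace and stop on an object; FORCE is the grip in N (left out, the last holds). Time passes only in rows, so rows that repeat a pose let the fingers close. It gives the time, the measured TCP pose, the force and the opening at its end, in the units of the state.
- arm.observe(): the state, without advancing time (a new reading comes with each control period).
- snapshot(name): name is "scene" or "top"; returns (picture, depth): 384x512x3 uint8, red, green, blue; 384x512 float32, m along the optical axis (not along the pixel's ray), 0 where there is no reading.
- camera_model(name): a dict with "camera_matrix" (3x3 intrinsics, pixels), "xyz" and "orientation" of the camera in the world. Camera axes: x right, y down, z forward; pixel columns grow to the right and rows downward; lengths in m; the calibration is good to about 2 mm. A picture is of the moment at which its call begins. camera_model takes no time and is no camera call.
- order.job_done(): hands the job in, once; it reports no verdict.
Trained networks look in the newest picture that a camera, given by its name, has taken for a name from the list of things; names that differ only in an ending like _2 or _b are one class to them, and where a whole thing is asked for, a point or a joint stands for the part that bears it (a point fixed in the world has none). Each returns a list of dicts, best first, with "score" (0 to 1); they miss things now and then, are a little off and sometimes report something else, mostly with a low value. They report only what shows in the picture. A call takes as long as a camera call. They do not tell look-alikes from the thing itself.
- models.search_frame(camera, query): "bbox" ([centre column, centre row, width, height] in pixels, round what is visible of it).
- models.outline_of(camera, query): "region" (384x512 bool, what is visible of it) and "bbox" ([centre column, centre row, width, height] in pixels, round what is visible of it).
- models.place_of(camera, query): "xy" ([column, row] in pixels: a listed point, or the origin of a listed thing).
The state is a dict: "time_s": time; "joint_positions": joint angles; "qvel": joint speeds; "effort": joint torques, N m; "position": TCP position; "ee_rot": TCP orientation; "ft_force": force on the tool from outside, world axes, zero at the start; "torque": the same for the moment, N m; "width": finger opening in m.
Only numpy, scipy, OpenCV 4.12 (cv2) and the standard library are available. Lean on these libraries where they do the work, as an engineer would, in place of code of your own. Each camera call takes 0.05 s, during which the arm holds its last target. There are 200 camera calls.

## Working session

There is one attempt and no reset: what is moved stays moved. The work goes in short steps, Python scripts to look and compute and a shell command to move; the robot and the scene stay as the last step left them, time stands still between calls to the robot, and variables do not carry over. Pictures are saved under pics/ and viewed, about 8 in all and at most 12, crops included, and the job is handed in when it is done.

```bash
mkdir -p pics; ls; cat > h.py <<'E'
import numpy as np, cv2
from scipy.spatial.transform import Rotation as R
from station import arm, snapshot, camera_model, order, models
def cam(n):
    m=camera_model(n); K=np.array(m["camera_matrix"]); o=np.array(m["orientation"])
    Rm=o if o.shape==(3,3) else R.from_euler('xyz',o).as_matrix()
    return K,Rm,np.array(m["xyz"])
def ray(n,uv,z):
    K,Rm,t=cam(n); d=Rm@np.linalg.solve(K,[uv[0],uv[1],1]); return t+d*(z-t[2])/d[2]
def cloud(n,D):
    K,Rm,t=cam(n); v,u=np.mgrid[:384,:512]
    p=np.stack([(u-K[0,2])/K[0,0]*D,(v-K[1,2])/K[1,1]*D,D],-1)@Rm.T+t
    p[D==0]=np.nan; return p
def save(f,im,s=1): cv2.imwrite(f,cv2.resize(im[:,:,::-1],None,fx=s,fy=s))
E
python3 - <<'E'
from h import *
s=arm.observe(); print(s, arm.pinch_z)
for n in("scene","top"):
    im,D=snapshot(n); save(f"pics/{n}0.png",im,1.5); np.save(n+"0.npy",D); print(camera_model(n))
    for q in("hopper","doser","canister","mug","spatula"):
        print(n,q,[(np.round(d["bbox"]),round(d["score"],2)) for d in models.search_frame(n,q)][:4])
    for q in("hopper_grip","hopper","doser_deck","handle_top","doser"):
        print(n,q,[(np.round(d["xy"],1),round(d["score"],2)) for d in models.place_of(n,q)][:4])
E
```

```text
pics
{'time_s': 0.0, 'joint_positions': array([ 1.32201799e+00,  2.13354860e-01, -3.50748637e-02,  1.32350315e+00,
        1.52101866e-05,  1.57080647e+00]), 'qvel': array([ 0.00299571,  0.001108  , -0.00097255, -0.0003956 ,  0.00073443,
        0.00118736]), 'effort': array([ 3.59975718e-03, -6.86159134e+01,  4.87123203e+01,  1.72738626e-02,
        3.36440098e-04,  2.91205993e-05]), 'position': array([0.12301906, 0.48426831, 0.23081056]), 'ee_rot': array([-1.57193287e+00,  1.51986477e-05, -2.48788499e-01]), 'ft_force': array([-0.04280116,  1.01236557, -0.60364364]), 'torque': array([-0.02944341, -0.01438694,  0.0090697 ]), 'width': 0.08541004276138658} 0.0187
{'camera_matrix': array([[396.73860729,   0.        , 250.46201409],
       [  0.        , 396.73860729, 194.12437307],
       [  0.        ,   0.        ,   1.        ]]), 'xyz': array([ 1.20941015, -0.40264373,  0.90490162]), 'orientation': array([-2.3868537 , -0.00375923,  1.09156181])}
scene hopper [(array([ 99., 246.,  56.,  62.]), 0.89), (array([185., 322.,  57.,  73.]), 0.84), (array([ 87., 189.,  49.,  56.]), 0.71)]
sc
[... 1178 characters left out ...]
ray([332., 182.,  43.,  42.]), 0.68)]
top doser [(array([197., 173.,  94.,  46.]), 0.9)]
top canister [(array([315., 227.,  35.,  30.]), 0.91)]
top mug [(array([123., 226.,  36.,  39.]), 0.95)]
top spatula [(array([271., 206.,  22.,  66.]), 0.64), (array([330., 180.,  39.,  40.]), 0.33)]
top hopper_grip [(array([379.7, 283.3]), 0.97), (array([343.1, 121.2]), 0.84), (array([335. , 176.5]), 0.72), (array([389.7, 220.8]), 0.7)]
top hopper [(array([339.4, 136. ]), 0.96), (array([327.6, 183.1]), 0.83), (array([372.1, 277.9]), 0.75), (array([372.4, 220.3]), 0.64)]
top doser_deck [(array([191.1, 166.9]), 0.92)]
top handle_top [(array([236. , 156.4]), 0.61)]
top doser [(array([195.3, 177.7]), 0.72)]
```

View pics/top0.png

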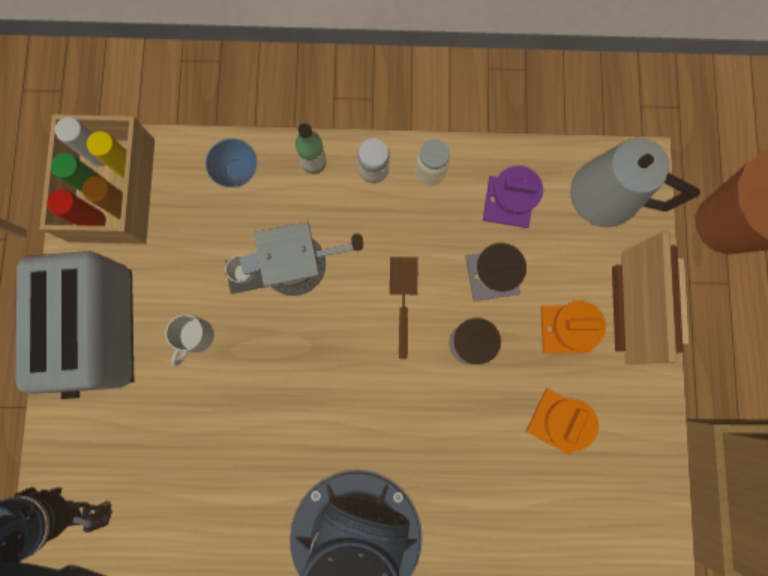

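View pics/scene0.png

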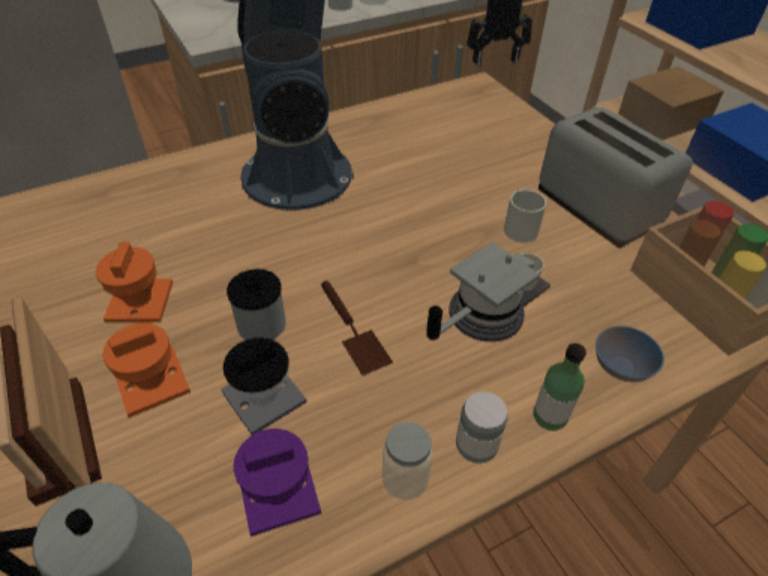

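The top view shows the real hopper, with a grey foot and black lid, at about (332,182). The doser deck is at (191,167), the lever handle at (238,161) and the canister at (315,227). The look-alikes are orange and purple. Next I'll measure these from depth.

```bash
cat > meas.py <<'E'
from h import *
def rect(p):
    (c,wh,a)=cv2.minAreaRect(p[:,:2].astype(np.float32)); return np.round(c,4),np.round(wh,4),round(a,1),len(p)
def band(P,c,r,lo,hi):
    m=(np.hypot(P[...,0]-c[0],P[...,1]-c[1])<r)&(P[...,2]>lo)&(P[...,2]<hi); return P[m]
E
python3 - <<'E'
from meas import *
Ps={n:cloud(n,np.load(n+"0.npy")) for n in("scene","top")}
hc=ray("top",(335,176.5),.125); dc=ray("top",(191.1,166.9),.12); hd=ray("top",(238,161),.127); 
print(hc,dc,hd,ray("scene",(168.4,238.7),.125),ray("scene",(329.3,182.2),.12),ray("scene",(296.3,202.9),.127))
for n,P in Ps.items():
    print(n,"bar",rect(band(P,hc,.075,.118,.15)),"lid",rect(band(P,hc,.09,.098,.11)),"foot",rect(band(P,hc,.1,.006,.018)))
    print("deck",rect(band(P,dc,.1,.112,.126)),"pegs",np.round(band(P,dc,.08,.129,.15),3).tolist()[:12])
    print("handle",rect(band(P,hd,.03,.118,.14)))
im,D=snapshot("top"); a=cv2.resize(im[150:210,300:365,::-1],None,fx=6,fy=6,interpolation=2); b=cv2.resize(im[135:195,150:215,::-1],None,fx=6,fy=6,interpolation=2)
cv2.imwrite("pics/c1.png",np.hstack([a,b]))
E
```

```text
[ 0.59309232 -0.2998243   0.125     ] [0.61535915 0.16260059 0.12      ] [0.63649488 0.01224181 0.127     ] [ 0.600661   -0.30850981  0.125     ] [0.61611122 0.1575646  0.12      ] [0.64515306 0.03015321 0.127     ]
scene bar (array([ 0.596 , -0.3057]), array([0.0222, 0.0709]), 12.5, 291) lid (array([ 0.5967, -0.3052]), array([0.1063, 0.1071]), 76.2, 881) foot (array([ 0.5957, -0.3053]), array([0.1138, 0.1104]), 10.1, 791)
deck (array([0.6112, 0.1622]), array([0.121 , 0.1238]), 13.2, 1330) pegs [[0.601, 0.198, 0.137], [0.602, 0.202, 0.136], [0.602, 0.195, 0.135], [0.606, 0.195, 0.138], [0.604, 0.2, 0.135], [0.602, 0.192, 0.132], [0.605, 0.192, 0.135], [0.605, 0.196, 0.134], [0.604, 0.201, 0.13], [0.605, 0.204, 0.129], [0.605, 0.193, 0.131], [0.606, 0.196, 0.13]]
handle (array([0.6478, 0.0094]), array([0.021 , 0.0223]), 57.7, 56)
top bar (array([ 0.5948, -0.3023]), array([0.0202, 0.0706]), 10.1, 150) lid (array([ 0.5948, -0.3018]), array([0.1036, 0.1053]), 45.1, 663) foot (array([ 0.5854, -0.314 ]), array([0.1491, 0.1188]), 88.5, 296)
deck (array([0.6101, 0.1671]), array([0.1207, 0.1254]), 12.7, 1344) pegs [[0.622, 0.129, 0.135], [0.621, 0.126, 0.138], [0.619, 0.132, 0.135], [0.619, 0.129, 0.135], [0.618, 0.125, 0.138], [0.619, 0.123, 0.134], [0.617, 0.133, 0.13], [0.615, 0.129, 0.136], [0.616, 0.126, 0.133], [0.617, 0.123, 0.13], [0.614, 0.13, 0.13], [0.613, 0.126, 0.133]]
handle (array([0.6449, 0.0147]), array([0.0221, 0.0244]), 67.8, 45)
```

View pics/c1.png

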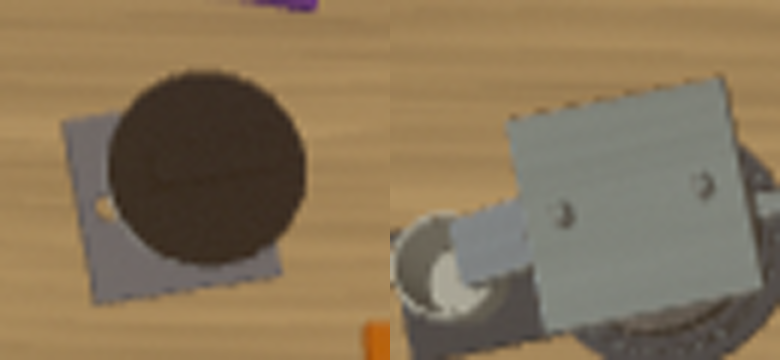

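```bash
python3 -m creep '[{"grip":0.06,"offset":[0.47,-0.788,0.03],"rotation":[0,0,-8.06]},{"grip":0.06,"offset":[0.47,-0.788,0.03],"rotation":[0,0,-8.06]},{"grip":0.06,"offset":[0.47,-0.788,0.03],"rotation":[0,0,-8.06]},{"grip":0.06,"offset":[0.47,-0.788,0.03],"rotation":[0,0,-8.06]},{"grip":0.06,"offset":[0.47,-0.788,0.03],"rotation":[0,0,-8.06]}]' 60
```

```text
time_s: 1.78
position: [0.2831, 0.2159, 0.2418]
ee_rot: [-1.57, 0.0, -1.188]
ft_force: [2.1, 1.2, -0.6]
width: 0.06
```

```bash
python3 -m creep '[{"grip":0.06,"offset":[0.312,-0.52,0.02],"rotation":[0,0,-1.34]},{"grip":0.06,"offset":[0.312,-0.52,0.02],"rotation":[0,0,-1.34]},{"grip":0.06,"offset":[0.312,-0.52,0.02],"rotation":[0,0,-1.34]},{"grip":0.06,"offset":[0.312,-0.52,0.02],"rotation":[0,0,-1.34]},{"grip":0.06,"offset":[0.312,-0.52,0.02],"rotation":[0,0,-1.34]}]'
```

```text
time_s: 2.4
position: [0.4408, -0.047, 0.2519]
ee_rot: [-1.569, 0.0, -1.375]
ft_force: [1.3, 0.5, -0.5]
width: 0.0601
```

```bash
python3 -m creep '[{"grip":0.06,"offset":[0.15,-0.25,0.01],"rotation":[0,0,0]},{"grip":0.06,"offset":[0.15,-0.25,0.01],"rotation":[0,0,0]},{"grip":0.06,"offset":[0.15,-0.25,0.01],"rotation":[0,0,0]},{"grip":0.06,"offset":[0.15,-0.25,0.01],"rotation":[0,0,0]},{"grip":0.06,"offset":[0.15,-0.25,0.01],"rotation":[0,0,0]}]'
```

```text
time_s: 3.02
position: [0.5914, -0.2993, 0.2614]
ee_rot: [-1.569, 0.0, -1.376]
ft_force: [-0.9, -0.0, -0.2]
width: 0.0602
```

```bash
python3 -m creep '[{"grip":0.06,"offset":[0.004,-0.005,-0.06],"rotation":[0,0,0]},{"grip":0.06,"offset":[0.004,-0.005,-0.12],"rotation":[0,0,0]},{"grip":0.06,"offset":[0.004,-0.005,-0.151],"rotation":[0,0,0]},{"grip":0.06,"offset":[0.004,-0.005,-0.151],"rotation":[0,0,0]}]'
python3 -m creep '[{"grip":0.0,"offset":[0,0,0],"rotation":[0,0,0]},{"grip":0.0,"offset":[0,0,0],"rotation":[0,0,0]},{"grip":0.0,"offset":[0,0,0],"rotation":[0,0,0]},{"grip":0.0,"offset":[0,0,0],"rotation":[0,0,0]},{"grip":0.0,"offset":[0,0,0],"rotation":[0,0,0]}]' 60
```

```text
time_s: 3.52
position: [0.594, -0.3036, 0.1081]
ee_rot: [-1.573, 0.003, -1.376]
ft_force: [-0.5, -0.2, 1.4]
width: 0.0602
time_s: 4.15
position: [0.5945, -0.304, 0.1096]
ee_rot: [-1.571, 0.002, -1.377]
ft_force: [-2.9, -0.5, 7.1]
width: 0.0186
```

```bash
python3 -m creep '[{"grip":0.0,"offset":[0,0,0.04],"rotation":[0,0,0]},{"grip":0.0,"offset":[0,0,0.09],"rotation":[0,0,0]},{"grip":0.0,"offset":[0,0,0.14],"rotation":[0,0,0]},{"grip":0.0,"offset":[0,0,0.165],"rotation":[0,0,0]},{"grip":0.0,"offset":[0,0,0.165],"rotation":[0,0,0]}]' 80
```

```text
time_s: 4.78
position: [0.5954, -0.3044, 0.2763]
ee_rot: [-1.568, -0.001, -1.377]
ft_force: [0.0, 0.7, -6.0]
width: 0.0186
```

```bash
python3 -m creep '[{"grip":0.0,"offset":[0.002,0.05,0],"rotation":[0,0,0.24]},{"grip":0.0,"offset":[0.004,0.1,0],"rotation":[0,0,0.24]},{"grip":0.0,"offset":[0.006,0.15,0],"rotation":[0,0,0.24]},{"grip":0.0,"offset":[0.008,0.2,0],"rotation":[0,0,0.24]},{"grip":0.0,"offset":[0.01,0.24,0],"rotation":[0,0,0.24]}]'
```

```text
time_s: 5.4
position: [0.6046, -0.0623, 0.2745]
ee_rot: [-1.57, 0.0, -1.342]
ft_force: [0.3, -0.6, -4.4]
width: 0.0182
```

```bash
python3 -m creep '[{"grip":0.0,"offset":[0.002,0.05,0],"rotation":[0,0,0]},{"grip":0.0,"offset":[0.003,0.1,0],"rotation":[0,0,0]},{"grip":0.0,"offset":[0.005,0.15,0],"rotation":[0,0,0]},{"grip":0.0,"offset":[0.006,0.2,0],"rotation":[0,0,0]},{"grip":0.0,"offset":[0.006,0.226,0],"rotation":[0,0,0]}]'
python3 -m creep '[{"grip":0.0,"offset":[0,0.001,0],"rotation":[0,0,0]},{"grip":0.0,"offset":[0,0.001,0],"rotation":[0,0,0]}]'
python3 - <<'E'
from meas import *
s=arm.observe(); t=s["position"]; print(t,s["ee_rot"])
zb=t[2]+arm.pinch_z-.125-.0037  # underside, grasp was .1096+.0187=.1283
print("underside",zb)
for n in("scene","top"):
    im,D=snapshot(n); save(f"pics/{n}1.png",im[100:260,(260 if n=="scene" else 120):(420 if n=="scene" else 280)],3.5); P=cloud(n,D)
    print(n,"foot",rect(band(P,t,.095,zb-.004,zb+.02)),"lid",rect(band(P,t,.07,zb+.085,zb+.11)),"deck",rect(band(P,t,.1,.112,.126)))
a=cv2.imread("pics/scene1.png");b=cv2.imread("pics/top1.png");cv2.imwrite("pics/c2.png",cv2.resize(np.hstack([a,b]),(800,400)))
E
```

```text
time_s: 6.02
position: [0.6097, 0.1661, 0.2724]
ee_rot: [-1.573, 0.001, -1.34]
ft_force: [0.3, -1.4, -5.7]
width: 0.0188
time_s: 6.28
position: [0.6093, 0.1667, 0.271]
ee_rot: [-1.575, 0.0, -1.34]
ft_force: [0.1, -0.8, -4.3]
width: 0.0182
[0.60927119 0.16670507 0.27103106] [-1.57496016e+00  3.10200114e-04 -1.34017308e+00]
underside 0.1610310578634295
scene foot (array([0.6113, 0.1621]), array([0.1118, 0.1152]), 13.4, 866) lid (array([0.6148, 0.1598]), array([0.107, 0.099]), 34.1, 798) deck (array([0.6125, 0.1605]), array([0.1213, 0.1227]), 12.4, 755)
top foot (array([0.6187, 0.1282]), array([0.1097, 0.033 ]), 12.9, 219) lid (array([0.6227, 0.1314]), array([0.0878, 0.0316]), 24.9, 220) deck (array([0.6177, 0.1262]), array([0.117 , 0.0415]), 13.1, 155)
```

View pics/c2.png

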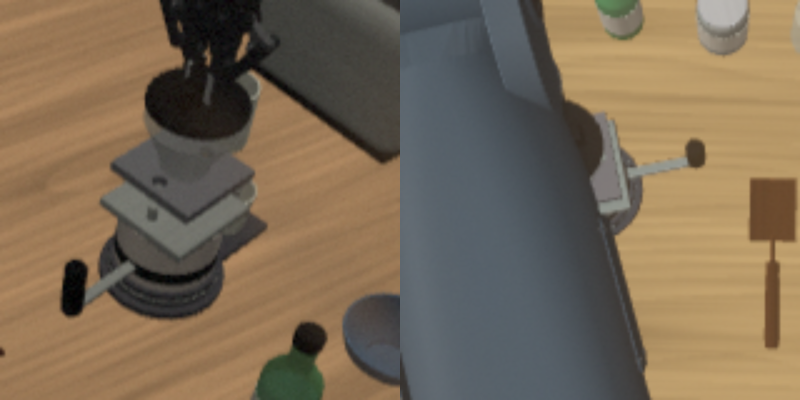

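```bash
python3 -m creep '[{"grip":0.0,"offset":[0.0004,0,-0.012],"rotation":[0,0,0]},{"grip":0.0,"offset":[0.0004,0,-0.02],"rotation":[0,0,0]},{"grip":0.0,"offset":[0.0004,0,-0.026],"rotation":[0,0,0]},{"grip":0.0,"offset":[0.0004,0,-0.029],"rotation":[0,0,0]}]'
python3 -m creep '[{"grip":0.0,"offset":[0,0,-0.003],"rotation":[0,0,0]},{"grip":0.0,"offset":[0,0,-0.004],"rotation":[0,0,0]}]'
```

```text
time_s: 6.88
position: [0.6099, 0.166, 0.2424]
ee_rot: [-1.574, 0.0, -1.341]
ft_force: [0.5, -0.2, -4.6]
width: 0.0188
time_s: 7.12
position: [0.6098, 0.166, 0.2383]
ee_rot: [-1.574, 0.0, -1.341]
ft_force: [0.2, -0.2, -5.6]
width: 0.0186
```

```bash
python3 -m creep '[{"grip":0.0,"offset":[0,0,-0.003],"rotation":[0,0,0]},{"grip":0.0,"offset":[0,0,-0.006],"rotation":[0,0,0]},{"grip":0.0,"offset":[0,0,-0.0075],"rotation":[0,0,0]}]'
python3 -m creep '[{"grip":0.0,"offset":[0,0,-0.0015],"rotation":[0,0,0]},{"grip":0.0,"offset":[0,0,-0.0015],"rotation":[0,0,0]}]'
```

```text
time_s: 7.5
position: [0.6098, 0.166, 0.2306]
ee_rot: [-1.574, 0.0, -1.341]
ft_force: [-0.8, -0.7, -3.9]
width: 0.0186
time_s: 7.75
position: [0.6098, 0.1656, 0.2302]
ee_rot: [-1.573, -0.0, -1.342]
ft_force: [-4.1, -5.6, 8.0]
width: 0.0186
```

```bash
python3 -m creep '[{"grip":0.05,"offset":[0,0,0],"rotation":[0,0,0]},{"grip":0.05,"offset":[0,0,0],"rotation":[0,0,0]},{"grip":0.05,"offset":[0,0,0],"rotation":[0,0,0]},{"grip":0.05,"offset":[0,0,0],"rotation":[0,0,0]}]'
python3 -m creep '[{"grip":0.05,"offset":[0,0,0.02],"rotation":[0,0,0]},{"grip":0.05,"offset":[0,0,0.06],"rotation":[0,0,0]},{"grip":0.05,"offset":[0,0,0.07],"rotation":[0,0,0]},{"grip":0.05,"offset":[0,-0.06,0.07],"rotation":[0,0,0]},{"grip":0.05,"offset":[0,-0.12,0.07],"rotation":[0,0,0]}]'
python3 -m creep '[{"grip":0.05,"offset":[-0.02,-0.05,0],"rotation":[0,0,0]},{"grip":0.05,"offset":[-0.05,-0.1,0],"rotation":[0,0,0]},{"grip":0.05,"offset":[-0.1,-0.1,0],"rotation":[0,0,0]},{"grip":0.05,"offset":[-0.12,-0.1,0],"rotation":[0,0,0]}]'
python3 - <<'E'
from meas import *
for n in("scene","top"):
    im,D=snapshot(n); save(f"pics/{n}2.png",im,1); P=cloud(n,D); t=[.61,.166]
    print(n,"foot",rect(band(P,t,.095,.124,.138)),"bar",rect(band(P,t,.06,.235,.27)),np.median(band(P,t,.06,.235,.27)[:,2]),"handle",rect(band(P,[.646,.012],.04,.118,.14)))
a=cv2.imread("pics/scene2.png")[100:260,260:420];b=cv2.imread("pics/top2.png")[90:250,120:280];cv2.imwrite("pics/c3.png",cv2.resize(np.hstack([a,b]),(800,400)))
E
```

```text
time_s: 8.25
position: [0.6098, 0.1657, 0.2302]
ee_rot: [-1.573, -0.0, -1.342]
ft_force: [0.3, -0.4, 0.2]
width: 0.0504
time_s: 8.88
position: [0.6097, 0.0448, 0.2995]
ee_rot: [-1.574, -0.0, -1.34]
ft_force: [0.5, -0.4, -0.8]
width: 0.0499
time_s: 9.38
position: [0.4875, -0.0558, 0.2993]
ee_rot: [-1.574, 0.0, -1.341]
ft_force: [0.1, -0.8, 0.9]
width: 0.0499
scene foot (array([0.6121, 0.1616]), array([0.1119, 0.112 ]), 12.8, 757) bar (array([0.613 , 0.1617]), array([0.0215, 0.0716]), 10.7, 242) 0.25259136523732145 handle (array([0.6477, 0.0096]), array([0.0213, 0.0241]), 58.8, 60)
top foot (array([0.6081, 0.1656]), array([0.1148, 0.113 ]), 14.5, 385) bar (array([0.6106, 0.1654]), array([0.0209, 0.0701]), 12.6, 202) 0.25420184298786097 handle (array([0., 0.]), array([0., 0.]), 0.0, 0)
```

View pics/c3.png

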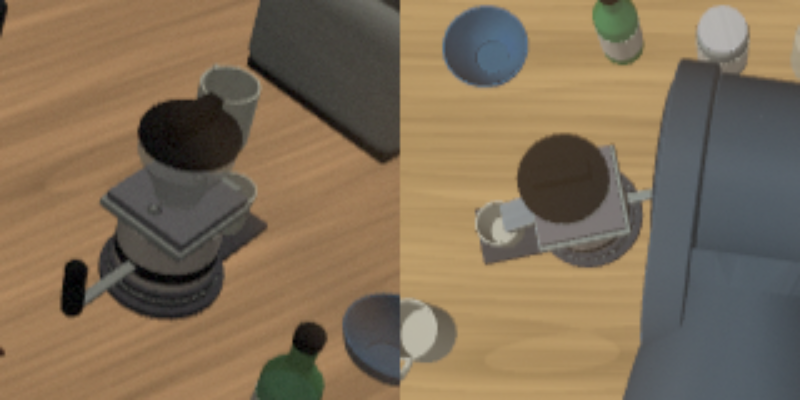

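```bash
python3 -m creep '[{"grip":0.0,"offset":[0.05,0.02,0],"rotation":[0,0,0]},{"grip":0.0,"offset":[0.1,0.04,-0.01],"rotation":[0,0,0]},{"grip":0.0,"offset":[0.15,0.06,-0.03],"rotation":[0,0,0]},{"grip":0.0,"offset":[0.1985,0.0803,-0.06],"rotation":[0,0,0]},{"grip":0.0,"offset":[0.1985,0.0803,-0.09],"rotation":[0,0,0]}]'
python3 -m creep '[{"grip":0.0,"offset":[0,0,-0.02],"rotation":[0,0,0]},{"grip":0.0,"offset":[0,0,-0.04],"rotation":[0,0,0]},{"grip":0.0,"offset":[0,0,-0.04],"rotation":[0,0,0]}]'
```

```text
time_s: 10.1
position: [0.69, 0.0268, 0.2042]
ee_rot: [-1.576, 0.0, -1.339]
ft_force: [-0.6, -0.2, -0.4]
width: -0.0002
time_s: 10.48
position: [0.6895, 0.0271, 0.1618]
ee_rot: [-1.58, 0.001, -1.338]
ft_force: [0.3, -0.5, 1.6]
width: -0.0001
```

```bash
python3 -m creep '[{"grip":0.0,"offset":[-0.002,-0.002,-0.03],"rotation":[0,0,0]},{"grip":0.0,"offset":[-0.002,-0.002,-0.064],"rotation":[0,0,0]},{"grip":0.0,"offset":[-0.002,-0.002,-0.064],"rotation":[0,0,0]}]'
python3 - <<'E'
from h import *
s=arm.observe(); print(s["position"],s["ft_force"])
im,D=snapshot("scene"); cv2.imwrite("pics/s3.png",cv2.resize(im[110:250,230:410,::-1],None,fx=4,fy=4))
E
```

```text
time_s: 10.85
position: [0.6866, 0.0252, 0.0963]
ee_rot: [-1.583, 0.002, -1.338]
ft_force: [0.5, -0.2, 1.0]
width: -0.0001
[0.68655154 0.02516396 0.09627537] [ 0.54986131 -0.15565625  0.95761018]
```

View pics/s3.png

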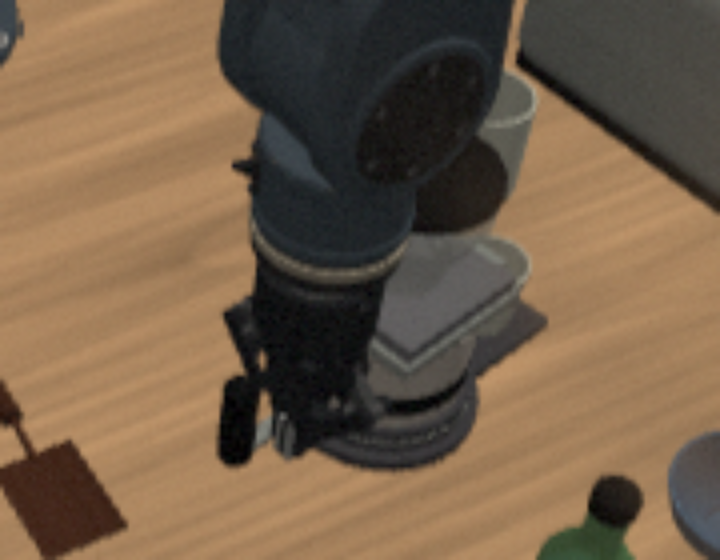

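```bash
cat > wp.py <<'E'
import numpy as np
from h import arm
import sys
p=arm.observe(); t=p["position"]; A=np.array([.61,.166]); c=float(sys.argv[1]) if len(sys.argv)>1 else .0275
psi=p["ee_rot"][2]+np.pi/2
r=t[:2]-A; # lever yaw implied by TCP
a=np.arctan2(r[0],-r[1])-np.arctan2(c,.155)
print("tool psi %.3f implied lever yaw %.3f phi %.3f r %.4f (want %.4f)"%(psi,a,.227-a,np.hypot(*r),np.hypot(c,.155)),p["ft_force"].round(1))
for f in np.array(sys.argv[2:],float):
    y=.227-f; T=A+.155*np.array([np.sin(y),-np.cos(y)])+c*np.array([np.cos(y),np.sin(y)])
    print(f, "off",(T-t[:2]).round(4),"rot",round(np.degrees(y-psi)/8,2))
E
python3 wp.py 0.0275 0 .1 .2 .3 .35
```

```text
tool psi 0.233 implied lever yaw 0.328 phi -0.101 r 0.1607 (want 0.1574) [-0.2 -0.6  0.4]
0.0 off [-0.0159 -0.0041] rot -0.04
0.1 off [-0.0306 -0.0095] rot -0.76
0.2 off [-0.0459 -0.0134] rot -1.47
0.3 off [-0.0614 -0.0158] rot -2.19
0.35 off [-0.0693 -0.0164] rot -2.55
```

```bash
python3 -m creep '[{"grip":0.0,"offset":[-0.01,-0.002,0.006],"rotation":[0,0,0]},{"grip":0.0,"offset":[-0.016,-0.004,0.006],"rotation":[0,0,-0.04]},{"grip":0.0,"offset":[-0.023,-0.007,0.006],"rotation":[0,0,-0.4]},{"grip":0.0,"offset":[-0.0306,-0.0095,0.006],"rotation":[0,0,-0.76]},{"grip":0.0,"offset":[-0.0306,-0.0095,0.006],"rotation":[0,0,-0.76]}]'
python3 wp.py 0.0275 .1 .15 .2 .25 .3
```

```text
time_s: 11.52
position: [0.657, 0.0155, 0.1056]
ee_rot: [-1.579, 0.001, -1.444]
ft_force: [1.7, 1.2, 0.3]
width: -0.0002
tool psi 0.126 implied lever yaw 0.127 phi 0.100 r 0.1577 (want 0.1574) [1.7 1.2 0.3]
0.1 off [-0.0001  0.0002] rot 0.0
0.15 off [-0.0077 -0.0019] rot -0.35
0.2 off [-0.0153 -0.0037] rot -0.71
0.25 off [-0.0231 -0.0051] rot -1.07
0.3 off [-0.0309 -0.0061] rot -1.43
```

```bash
python3 -m creep '[{"grip":0.0,"offset":[-0.0077,-0.0019,-0.003],"rotation":[0,0,-0.35]},{"grip":0.0,"offset":[-0.0153,-0.0037,-0.004],"rotation":[0,0,-0.71]},{"grip":0.0,"offset":[-0.0231,-0.0051,-0.004],"rotation":[0,0,-1.07]},{"grip":0.0,"offset":[-0.0309,-0.0061,-0.004],"rotation":[0,0,-1.43]},{"grip":0.0,"offset":[-0.0309,-0.0061,-0.004],"rotation":[0,0,-1.43]}]'
python3 wp.py 0.0275 .35 .4
python3 - <<'E'
from meas import *
im,D=snapshot("top"); P=cloud("top",D); cv2.imwrite("pics/t4.png",cv2.resize(im[120:210,150:280,::-1],None,fx=4,fy=4))
E
```

```text
time_s: 12.15
position: [0.6263, 0.0093, 0.1022]
ee_rot: [-1.578, 0.001, -1.643]
ft_force: [2.3, -0.9, 0.5]
width: -0.0003
tool psi -0.072 implied lever yaw -0.072 phi 0.299 r 0.1576 (want 0.1574) [ 2.3 -0.9  0.5]
0.35 off [-0.008  -0.0005] rot -0.36
0.4 off [-0.0159 -0.0007] rot -0.72
```

View pics/t4.png

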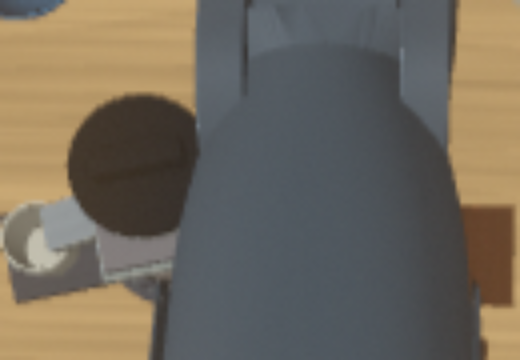

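```bash
cat > guard.py <<'E'
import sys
from h import *
sys.stdin.read()
s=arm.observe(); f=np.hypot(*s["ft_force"][:2]); print(round(float(s["time_s"]),2),s["position"].round(4),s["ft_force"].round(1)); sys.exit(f>7)
E
python3 -m creep '[{"grip":0.0,"offset":[-0.004,-0.0003,0],"rotation":[0,0,-0.18]},{"grip":0.0,"offset":[-0.008,-0.0005,0],"rotation":[0,0,-0.36]}]' | python3 guard.py || exit
python3 -m creep '[{"grip":0.0,"offset":[-0.0015,-0.0001,0],"rotation":[0,0,-0.07]},{"grip":0.0,"offset":[-0.003,-0.0001,0],"rotation":[0,0,-0.14]}]' | python3 guard.py || exit
python3 -m creep '[{"grip":0.0,"offset":[-0.0015,-0.0001,0],"rotation":[0,0,-0.07]},{"grip":0.0,"offset":[-0.003,-0.0001,0],"rotation":[0,0,-0.14]}]' | python3 guard.py || exit
python3 -m creep '[{"grip":0.0,"offset":[-0.0015,-0.0001,0],"rotation":[0,0,-0.07]},{"grip":0.0,"offset":[-0.003,-0.0001,0],"rotation":[0,0,-0.14]}]' | python3 guard.py || exit
python3 -m creep '[{"grip":0.0,"offset":[-0.0015,0,0],"rotation":[0,0,-0.07]},{"grip":0.0,"offset":[-0.003,0,0],"rotation":[0,0,-0.14]}]' | python3 guard.py || exit
python3 -m creep '[{"grip":0.0,"offset":[-0.0015,0,0],"rotation":[0,0,-0.07]},{"grip":0.0,"offset":[-0.003,0,0],"rotation":[0,0,-0.14]}]' | python3 guard.py || exit
python3 wp.py 0.0275 .5 .55 .6 .7
```

```text
this script no longer has the robotException ignored in: <_io.TextIOWrapper mode='rw' encoding='UTF-8'>
Traceback (most recent call last):
BrokenPipeError: [Errno 32] Broken pipe
```

The pipe made two processes talk to the robot at once. I'll change the guard to only parse the printed text.

```bash
cat > guard.py <<'E'
import sys,re,json
t=sys.stdin.read(); print(t.replace("\n"," | "))
m=re.search(r"ft_force: (\[.*?\])",t)
sys.exit(1 if not m else int((lambda f:(f[0]**2+f[1]**2)**.5>7)(json.loads(m[1]))))
E
python3 wp.py 0.0275 .35 .4
```

```text
tool psi -0.123 implied lever yaw -0.121 phi 0.348 r 0.1575 (want 0.1574) [ 1.2 -2.5  0.9]
0.35 off [-0.0003  0.    ] rot -0.0
0.4 off [-0.0081 -0.0002] rot -0.36
```

```bash
python3 -m creep '[{"grip":0.0,"offset":[-0.0015,-0.0001,0],"rotation":[0,0,-0.07]},{"grip":0.0,"offset":[-0.003,-0.0001,0],"rotation":[0,0,-0.14]}]' | python3 guard.py || exit
python3 -m creep '[{"grip":0.0,"offset":[-0.0015,-0.0001,0],"rotation":[0,0,-0.07]},{"grip":0.0,"offset":[-0.003,-0.0001,0],"rotation":[0,0,-0.14]}]' | python3 guard.py || exit
python3 -m creep '[{"grip":0.0,"offset":[-0.0015,0,0],"rotation":[0,0,-0.07]},{"grip":0.0,"offset":[-0.003,0,0],"rotation":[0,0,-0.14]}]' | python3 guard.py || exit
python3 -m creep '[{"grip":0.0,"offset":[-0.0015,0,0],"rotation":[0,0,-0.07]},{"grip":0.0,"offset":[-0.003,0,0],"rotation":[0,0,-0.14]}]' | python3 guard.py || exit
python3 -m creep '[{"grip":0.0,"offset":[-0.0015,0,0],"rotation":[0,0,-0.07]},{"grip":0.0,"offset":[-0.003,0.0001,0],"rotation":[0,0,-0.14]}]' | python3 guard.py || exit
python3 wp.py 0.0275 .5 .55 .6 .7
```

```text
time_s: 12.7 | position: [0.6155, 0.0086, 0.1021] | ee_rot: [-1.577, 0.001, -1.714] | ft_force: [2.4, -1.9, -0.2] | width: -0.0004 | 
time_s: 12.95 | position: [0.6124, 0.0085, 0.1021] | ee_rot: [-1.577, 0.001, -1.734] | ft_force: [1.6, -1.5, 0.1] | width: -0.0001 | 
time_s: 13.2 | position: [0.6093, 0.0085, 0.1022] | ee_rot: [-1.577, 0.001, -1.754] | ft_force: [2.4, -1.4, 0.1] | width: -0.0002 | 
time_s: 13.45 | position: [0.6062, 0.0085, 0.1021] | ee_rot: [-1.577, 0.001, -1.774] | ft_force: [2.1, -1.0, 0.9] | width: -0.0001 | 
time_s: 13.7 | position: [0.6031, 0.0086, 0.1022] | ee_rot: [-1.577, 0.001, -1.795] | ft_force: [2.8, -2.4, 0.1] | width: -0.0003 | 
tool psi -0.224 implied lever yaw -0.219 phi 0.446 r 0.1576 (want 0.1574) [ 2.8 -2.4  0.1]
0.5 off [-0.0084  0.0007] rot -0.35
0.55 off [-0.0162  0.0017] rot -0.71
0.6 off [-0.024  0.003] rot -1.07
0.7 off [-0.0392  0.0069] rot -1.79
```

```bash
python3 -m creep '[{"grip":0.0,"offset":[-0.0015,0.0001,0],"rotation":[0,0,-0.07]},{"grip":0.0,"offset":[-0.0031,0.0002,0],"rotation":[0,0,-0.14]}]' | python3 guard.py || exit
python3 -m creep '[{"grip":0.0,"offset":[-0.0015,0.0001,0],"rotation":[0,0,-0.07]},{"grip":0.0,"offset":[-0.0031,0.0003,0],"rotation":[0,0,-0.14]}]' | python3 guard.py || exit
python3 -m creep '[{"grip":0.0,"offset":[-0.0015,0.0001,0],"rotation":[0,0,-0.07]},{"grip":0.0,"offset":[-0.0031,0.0003,0],"rotation":[0,0,-0.14]}]' | python3 guard.py || exit
python3 -m creep '[{"grip":0.0,"offset":[-0.0015,0.0002,0],"rotation":[0,0,-0.07]},{"grip":0.0,"offset":[-0.0031,0.0004,0],"rotation":[0,0,-0.14]}]' | python3 guard.py || exit
python3 -m creep '[{"grip":0.0,"offset":[-0.0015,0.0002,0],"rotation":[0,0,-0.07]},{"grip":0.0,"offset":[-0.0031,0.0005,0],"rotation":[0,0,-0.14]}]' | python3 guard.py || exit
python3 -m creep '[{"grip":0.0,"offset":[-0.0015,0.0003,0],"rotation":[0,0,-0.07]},{"grip":0.0,"offset":[-0.0031,0.0005,0],"rotation":[0,0,-0.14]}]' | python3 guard.py || exit
python3 -m creep '[{"grip":0.0,"offset":[-0.0015,0.0003,0],"rotation":[0,0,-0.07]},{"grip":0.0,"offset":[-0.0031,0.0006,0],"rotation":[0,0,-0.14]}]' | python3 guard.py || exit
python3 -m creep '[{"grip":0.0,"offset":[-0.0015,0.0003,0],"rotation":[0,0,-0.07]},{"grip":0.0,"offset":[-0.0031,0.0007,0],"rotation":[0,0,-0.14]}]' | python3 guard.py || exit
python3 wp.py 0.0275 .65 .7 .75 .8 .9
```

```text
time_s: 13.95 | position: [0.5999, 0.0088, 0.1022] | ee_rot: [-1.577, 0.001, -1.815] | ft_force: [2.3, -3.0, -0.3] | width: -0.0001 | 
time_s: 14.2 | position: [0.5967, 0.009, 0.1021] | ee_rot: [-1.577, 0.001, -1.835] | ft_force: [2.2, -1.8, -0.1] | width: 0.0002 | 
time_s: 14.45 | position: [0.5935, 0.0093, 0.1022] | ee_rot: [-1.577, 0.001, -1.855] | ft_force: [1.6, -2.1, -0.5] | width: -0.0 | 
time_s: 14.7 | position: [0.5903, 0.0097, 0.1022] | ee_rot: [-1.577, 0.001, -1.875] | ft_force: [1.8, -2.4, -0.3] | width: -0.0003 | 
time_s: 14.95 | position: [0.5871, 0.0102, 0.1022] | ee_rot: [-1.577, 0.001, -1.896] | ft_force: [2.1, -2.4, 0.2] | width: 0.0 | 
time_s: 15.2 | position: [0.5839, 0.0107, 0.1022] | ee_rot: [-1.577, 0.001, -1.916] | ft_force: [2.2, -1.8, 0.1] | width: -0.0001 | 
time_s: 15.45 | position: [0.5807, 0.0113, 0.1022] | ee_rot: [-1.577, 0.001, -1.936] | ft_force: [2.5, -2.4, -0.5] | width: -0.0003 | 
time_s: 15.7 | position: [0.5774, 0.012, 0.1022] | ee_rot: [-1.577, 0.0, -1.956] | ft_force: [1.9, -3.6, -0.2] | width: 0.0002 | 
tool psi -0.386 implied lever yaw -0.384 phi 0.611 r 0.1574 (want 0.1574) [ 1.9 -3.6 -0.2]
0.65 off [-0.006   0.0014] rot -0.27
0.7 off [-0.0136  0.0035] rot -0.63
0.75 off [-0.021  0.006] rot -0.98
0.8 off [-0.0284  0.0088] rot -1.34
0.9 off [-0.0426  0.0156] rot -2.06
```

```bash
python3 -m creep '[{"grip":0.0,"offset":[-0.0015,0.0004,0],"rotation":[0,0,-0.07]},{"grip":0.0,"offset":[-0.003,0.0008,0],"rotation":[0,0,-0.14]}]' | python3 guard.py || exit
python3 -m creep '[{"grip":0.0,"offset":[-0.0015,0.0004,0],"rotation":[0,0,-0.07]},{"grip":0.0,"offset":[-0.003,0.0008,0],"rotation":[0,0,-0.14]}]' | python3 guard.py || exit
python3 -m creep '[{"grip":0.0,"offset":[-0.0015,0.0004,0],"rotation":[0,0,-0.07]},{"grip":0.0,"offset":[-0.003,0.0009,0],"rotation":[0,0,-0.14]}]' | python3 guard.py || exit
python3 -m creep '[{"grip":0.0,"offset":[-0.0015,0.0005,0],"rotation":[0,0,-0.07]},{"grip":0.0,"offset":[-0.003,0.001,0],"rotation":[0,0,-0.14]}]' | python3 guard.py || exit
python3 -m creep '[{"grip":0.0,"offset":[-0.0015,0.0005,0],"rotation":[0,0,-0.07]},{"grip":0.0,"offset":[-0.003,0.001,0],"rotation":[0,0,-0.14]}]' | python3 guard.py || exit
python3 -m creep '[{"grip":0.0,"offset":[-0.0015,0.0005,0],"rotation":[0,0,-0.07]},{"grip":0.0,"offset":[-0.003,0.0011,0],"rotation":[0,0,-0.14]}]' | python3 guard.py || exit
python3 -m creep '[{"grip":0.0,"offset":[-0.0015,0.0005,0],"rotation":[0,0,-0.07]},{"grip":0.0,"offset":[-0.0029,0.0011,0],"rotation":[0,0,-0.14]}]' | python3 guard.py || exit
python3 -m creep '[{"grip":0.0,"offset":[-0.0015,0.0006,0],"rotation":[0,0,-0.07]},{"grip":0.0,"offset":[-0.0029,0.0012,0],"rotation":[0,0,-0.14]}]' | python3 guard.py || exit
python3 wp.py 0.0275 .8 .85 .9 1.0 1.1
```

```text
time_s: 15.95 | position: [0.5743, 0.0128, 0.1022] | ee_rot: [-1.577, 0.0, -1.977] | ft_force: [2.3, -2.6, 0.1] | width: 0.0 | 
time_s: 16.2 | position: [0.5712, 0.0136, 0.1022] | ee_rot: [-1.577, 0.0, -1.997] | ft_force: [1.1, -3.2, 0.1] | width: 0.0 | 
time_s: 16.45 | position: [0.5681, 0.0146, 0.1022] | ee_rot: [-1.577, 0.0, -2.017] | ft_force: [2.2, -2.7, -0.1] | width: 0.0002 | 
time_s: 16.7 | position: [0.5651, 0.0155, 0.1022] | ee_rot: [-1.577, 0.0, -2.037] | ft_force: [2.3, -5.2, -1.5] | width: 0.0003 | 
time_s: 16.95 | position: [0.5623, 0.0163, 0.1022] | ee_rot: [-1.576, 0.0, -2.058] | ft_force: [6.1, -5.4, -1.6] | width: -0.0001 |
```

```bash
python3 -m creep '[{"grip":0.0,"offset":[-0.0012,0.0004,0],"rotation":[0,0,0]},{"grip":0.0,"offset":[-0.0012,0.0004,0],"rotation":[0,0,0]}]'
python3 wp.py
```

```text
time_s: 17.2
position: [0.5616, 0.0166, 0.1023]
ee_rot: [-1.575, 0.0, -2.058]
ft_force: [5.4, -4.0, -3.6]
width: -0.0001
tool psi -0.487 implied lever yaw -0.489 phi 0.716 r 0.1571 (want 0.1574) [ 5.4 -4.  -3.6]
```

```bash
python3 -m creep '[{"grip":0.0,"offset":[-0.001,0.0004,0],"rotation":[0,0,0]},{"grip":0.0,"offset":[-0.0018,0.0008,0],"rotation":[0,0,0]},{"grip":0.0,"offset":[-0.0018,0.0008,0],"rotation":[0,0,0]}]'
python3 wp.py
```

```text
time_s: 17.58
position: [0.5604, 0.017, 0.1023]
ee_rot: [-1.574, 0.0, -2.059]
ft_force: [7.6, -6.4, -5.1]
width: -0.0002
tool psi -0.488 implied lever yaw -0.497 phi 0.724 r 0.1570 (want 0.1574) [ 7.6 -6.4 -5.1]
```

```bash
python3 -m creep '[{"grip":0.0,"offset":[-0.001,0.0005,0],"rotation":[0,0,0]},{"grip":0.0,"offset":[-0.0018,0.0009,0],"rotation":[0,0,0]},{"grip":0.0,"offset":[-0.0018,0.0009,0],"rotation":[0,0,0]},{"grip":0.0,"offset":[-0.0018,0.0009,0],"rotation":[0,0,0]}]'
python3 wp.py 0.0275 .6 .5 .3 .1 0 -.1
```

```text
time_s: 18.08
position: [0.5594, 0.0175, 0.1024]
ee_rot: [-1.572, 0.0, -2.059]
ft_force: [8.3, -7.5, -6.2]
width: 0.0003
tool psi -0.488 implied lever yaw -0.504 phi 0.731 r 0.1569 (want 0.1574) [ 8.3 -7.5 -6.2]
0.6 off [ 0.0197 -0.0059] rot 0.83
0.5 off [ 0.0353 -0.0082] rot 1.54
0.3 off [ 0.0667 -0.0081] rot 2.98
0.1 off [ 0.0975 -0.0018] rot 4.41
0.0 off [0.1123 0.0036] rot 5.12
-0.1 off [0.1264 0.0105] rot 5.84
```

The tangential force rose from about 3.5 N (spring) to about 11 N, and travel stalled at about 0.70–0.73 rad. That is the stop. Now I'll walk the lever back home.

```bash
python3 -m creep '[{"grip":0.0,"offset":[0.0197,-0.0059,0],"rotation":[0,0,0.83]},{"grip":0.0,"offset":[0.0353,-0.0082,0],"rotation":[0,0,1.54]},{"grip":0.0,"offset":[0.051,-0.0085,0],"rotation":[0,0,2.26]},{"grip":0.0,"offset":[0.0667,-0.0081,0],"rotation":[0,0,2.98]},{"grip":0.0,"offset":[0.082,-0.006,0],"rotation":[0,0,3.7]}]'
python3 wp.py 0.0275 .1 0 -.1 -.15
```

```text
time_s: 18.7
position: [0.6418, 0.012, 0.1023]
ee_rot: [-1.572, 0.001, -1.54]
ft_force: [0.7, 1.0, 0.2]
width: -0.0001
tool psi 0.031 implied lever yaw 0.028 phi 0.199 r 0.1572 (want 0.1574) [0.7 1.  0.2]
0.1 off [0.0151 0.0037] rot 0.69
0.0 off [0.0299 0.0092] rot 1.4
-0.1 off [0.044 0.016] rot 2.12
-0.15 off [0.0508 0.02  ] rot 2.48
```

Next: past home, then straight up, and aside to a clear view.

```bash
python3 -m creep '[{"grip":0.0,"offset":[0.0151,0.0037,0],"rotation":[0,0,0.69]},{"grip":0.0,"offset":[0.0299,0.0092,0],"rotation":[0,0,1.4]},{"grip":0.0,"offset":[0.044,0.014,0],"rotation":[0,0,1.6]},{"grip":0.0,"offset":[0.044,0.014,0.03],"rotation":[0,0,1.6]},{"grip":0.0,"offset":[0.044,0.014,0.08],"rotation":[0,0,1.6]}]'
python3 -m creep '[{"grip":0.0,"offset":[0,0,0.06],"rotation":[0,0,0]},{"grip":0.0,"offset":[0,0,0.11],"rotation":[0,0,0]},{"grip":0.0,"offset":[0,-0.06,0.11],"rotation":[0,0,0]},{"grip":0.0,"offset":[-0.03,-0.12,0.11],"rotation":[0,0,0]},{"grip":0.0,"offset":[-0.07,-0.16,0.11],"rotation":[0,0,0]}]'
python3 -m creep '[{"grip":0.0,"offset":[-0.05,-0.03,0],"rotation":[0,0,0]},{"grip":0.0,"offset":[-0.1,-0.06,0],"rotation":[0,0,0]},{"grip":0.0,"offset":[-0.13,-0.08,0],"rotation":[0,0,0]},{"grip":0.0,"offset":[-0.13,-0.08,0],"rotation":[0,0,0]}]'
python3 - <<'E'
from meas import *
print(arm.observe()["ft_force"])
for n in("scene","top"):
    im,D=snapshot(n); save(f"pics/{n}5.png",im,1); P=cloud(n,D); t=[.61,.166]
    print(n,"foot",rect(band(P,t,.095,.124,.138)),"bar",rect(band(P,t,.06,.235,.27)),"handle",rect(band(P,[.646,.012],.04,.118,.14)))
a=cv2.imread("pics/scene5.png");b=cv2.imread("pics/top5.png");cv2.imwrite("pics/c5.png",cv2.resize(np.hstack([a[60:320,130:430],b[60:320,80:380]]),(800,347)))
E
```

```text
time_s: 19.32
position: [0.6845, 0.0266, 0.1813]
ee_rot: [-1.576, 0.003, -1.316]
ft_force: [0.6, -0.1, 1.0]
width: 0.0002
time_s: 19.95
position: [0.6137, -0.135, 0.2901]
ee_rot: [-1.577, 0.004, -1.317]
ft_force: [0.3, -1.3, 0.5]
width: -0.0004
time_s: 20.45
position: [0.4818, -0.2157, 0.2907]
ee_rot: [-1.577, 0.004, -1.319]
ft_force: [0.1, 0.1, 0.2]
width: 0.0
[0.10388135 0.1051865  0.19451631]
scene foot (array([0.612 , 0.1626]), array([0.1123, 0.1143]), 13.7, 753) bar (array([0.612 , 0.1614]), array([0.0232, 0.0697]), 13.8, 244) handle (array([0.6481, 0.0095]), array([0.0239, 0.0217]), 7.3, 61)
top foot (array([0.608 , 0.1642]), array([0.1122, 0.1144]), 16.8, 382) bar (array([0.6107, 0.1654]), array([0.0206, 0.0707]), 12.5, 202) handle (array([0.6456, 0.0145]), array([0.0219, 0.0231]), 65.5, 47)
```

View pics/c5.png

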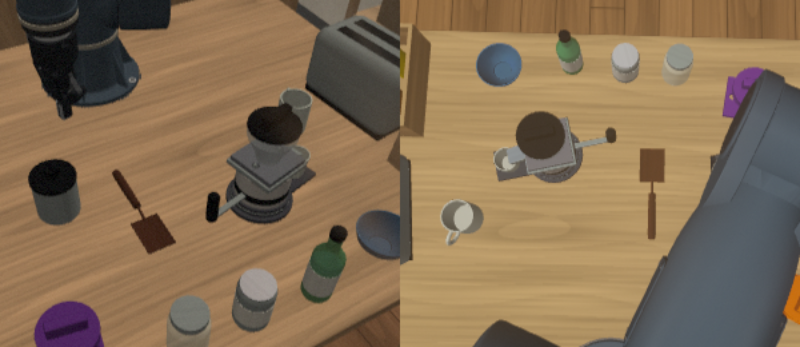

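The pictures show the hopper seated, the handle back within 1 mm of where it started, the bystanders untouched and the robot clear.

```bash
python3 -c "
from h import *
print(order.job_done())"
```

```text
the job is handed in; nothing more can be done
None
```

I set the hopper on the doser's pegs, let go, pushed the lever clockwise to its stop, and walked it back home with the fingers. I handed the job in with about 20.5 s on the robot's clock. The hand-in gives no verdict.

- **Hopper:** it met the deck at the expected height, with no snag on the pegs on the way down. In the last pictures its bar is within about 1–2 mm of the deck centre and roughly 1° off the deck's direction. The camera heights before the lever push put it fully home.
- **Lever:** the tangential force rose from about 3.5 N (the spring) to about 11 N, and travel stalled at roughly 0.70–0.73 rad. I held it there for several tenths of a second. The wrist force stayed below about 13 N in every reading.
- **Lever home:** the handle is within 1 mm of where it started.
- **Bystanders and robot:** the canister, spatula and mug look unmoved in the pictures; I did not measure them again. The robot was clear, with about 0 N at the wrist.

**What disagreed or went wrong:**
- The two cameras differ by about 4–5 mm in y. The arm's own position agreed with the top camera.
- The last top-camera outline of the partly hidden foot read 16.8°, against 12.5–13.8° from the bar and the scene camera. I put that down to occlusion.
- One of my scripts clashed with a running move early in the lever push. That move had gone through as intended, so nothing was lost.

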